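Cock the spring clamp, load the gel box and trip the clamp shut

TASK

Push the black post on the sprung arm of the clamp fixture round with closed fingertips until the sear catches and holds the arm open by itself: feel for the catch, as more than 22 N on the arm (a squeeze included, so do not grip it) damages it. Then lay the square gel box flat in the fixture's nest, let go of it, and press the trigger plate so that the arm snaps over and holds the box in the nest. Leave the other things on the bench where they are.

Things in the scene. Friction and masses are not known exactly. Their poses are not given: they have to be found in the camera images.
- clamp_base: Clamp fixture: aluminium plate 170 x 318 x 12 mm fixed on the bench; origin under it (x -85..85, y -137..181 mm), x away from the robot at yaw 0. Nest at its -y end; at its +y end the sear block (hook sear, rubber buffer, trigger plate). The sear block is clamped somewhere within 18 mm either side of mid-slot along y: where the arm catches is unknown and must be felt.
- pivot (a point): On the arm's upright pivot axis, 35 mm above the bench, at (55, 20) mm in the fixture's frame (boss to 70 mm high). Force at the post: about 3 N at rest, 7 N near the catch. About 2 mm of post travel past the catch the arm meets the buffer: then 3 N more per mm. So push slowly (10 mm/s) until 12 to 15 N, then ease back: it is caught. Let go uncaught, it swings back.
- clamp_arm (a joint): Sprung arm angle (rad). Steel bar 16 x 10 mm, 30 to 40 mm above the bench. 0 = at rest over the nest, pointing 70 degrees from the fixture's -x toward its -y; grows as cocked (clockwise from above, end moving to the fixture's +y); 1.22 = pointing along the fixture's -x. The sear catches somewhere between 1.00 and 1.44. With the box clamped it reads about 0.17.
- post (a point): Middle of the black round post on the arm's end, by which the arm is pushed (not gripped: all finger forces on the arm add up, limit 22 N): 14 mm diameter, 40 to 74 mm above the bench (this point 57), 120 mm from the pivot axis. A 10 mm steel pin under the arm, 95 mm from the pivot, 15 to 30 mm above the bench, catches on the sear and presses the box.
- sear (a joint): Sear angle (rad): 0 = hook in catching position (light return spring); grows, to 0.5, as the trigger plate is pressed. The arm's pin also pushes it aside to about 0.14 while riding over the hook; it falls back to near 0 when the arm is caught. The arm is let go at 0.04 to 0.12.
- trigger (a point): Fixed point on the near (-x) face of the trigger plate, 40 mm above the bench, at (-56, 137) mm in the fixture's frame. Upright dark steel plate 50 mm along y, 6 mm thick, 17 to 57 mm above the bench; its middle is within 18 mm of here along y, so this point is always on it. Press toward the fixture's +x: 3 to 12 N, 3 to 12 mm trips the arm; it springs back. Clear space before it.
- nest (a point): Middle of the nest floor, 12 mm above the bench. U pocket of white walls 5 mm high, 59 mm wide inside; x axis points out of its open side to the arm's pin, y across. Closed wall at x = -26.5 mm. A box home in it has its centre above this point, sides along these axes; laid up to 6 mm toward +x, the arm pushes it home. The resting arm's pin blocks the pocket; the cocked arm is clear.
- gel_box_mid (a point): Centre of the gel box: dark square flat box 52 x 52 x 14 mm, 50 to 80 g, loose on the bench at the right of the fixture; x and y along its sides. Any side may face the nest's wall.
- gel_box: The same gel box, origin under its centre (7 mm below gel_box_mid).
- coin_carrier: Bystander: round white lidded carrier, 70 mm diameter, 14 mm high, loose, near the gel box. Origin under its centre.
- loupe: Bystander: black loupe 44 mm diameter, 35 mm high, loose, at the right. Origin under its centre.
- swab_box: Bystander: flat box 160 x 70 x 22 mm, loose at the left front. Origin under its centre. Behind it a slender wand stand with a wafer disc on top (about 0.3 m high) rises from the bench at x 0.5 to 0.65, y 0.25 to 0.4 m: swing clear of it.
- mouse: Bystander: black mouse 104 x 62 x 34 mm, loose, behind the fixture. Origin under its centre.
Mind the look-alikes: they are no part of the job. What is shaped like the gel_box but pink is not meant.

How it is judged (in metres and radians):
On the way, in this order (a step that is already met when the one before it is completed fails the run):
1. the arm is cocked: the sear holds it back with nothing touching it (value of joint clamp_arm above 0.95 rad and value of joint sear below 0.06 rad and contact force between each of the fingers, the arm and clamp_arm below 0.05 N and velocity of joint clamp_arm between -0.03 and 0.03 rad/s), for 0.3 s.
2. the gel box lies flat in the nest, let go, with the arm still cocked (value of joint clamp_arm above 0.95 rad and x of gel_box_mid in the frame of nest between -0.004 and 0.012 m and y of gel_box_mid in the frame of nest between -0.0045 and 0.0045 m and z of gel_box_mid in the frame of nest between 0.004 and 0.0095 m and angle between gel_box's own z axis and vertical below 0.06 rad and contact force between the fingers and gel_box below 0.05 N), for 0.2 s.
3. the trigger is pressed, with the box lying in the nest (value of joint sear above 0.03 rad and x of gel_box_mid in the frame of nest between -0.004 and 0.012 m and y of gel_box_mid in the frame of nest between -0.0045 and 0.0045 m and z of gel_box_mid in the frame of nest between 0.004 and 0.0095 m).
At the end, for the whole second after the job is handed in: The arm presses on the gel box (joint 0.10 to 0.24 rad, at least 1 N), the box lies flat and still in the nest with its centre within 4.5 mm of the nest's middle across and 4 mm along, tilted less than 0.06 rad, and the trigger has sprung back (value of joint clamp_arm between 0.1 and 0.24 rad and contact force between clamp_arm and gel_box above 1 N and x of gel_box_mid in the frame of nest between -0.004 and 0.004 m and y of gel_box_mid in the frame of nest between -0.0045 and 0.0045 m and z of gel_box_mid in the frame of nest between 0.004 and 0.0095 m and angle between gel_box's own z axis and vertical below 0.06 rad and value of joint sear below 0.05 rad and linear speed of gel_box below 0.01 m/s); the robot touches nothing.
It fails at once if the robot loads the sprung arm with more than 22 N, squeezing included (contact force between any of the fingers, the arm and clamp_arm above 22 N).
It fails at once if a bystander is moved by more than 30 mm (distance of any of coin_carrier, loupe, swab_box, mouse from where it was at the start of the episode above 0.03 m).
It also fails if it takes over 72 s, if anything falls off the work surface, if the arm or the gripper's body presses on something with over 40 N, if the wrist force passes 120 N, or if a joint passes its speed limit or range.

ROBOT

A 6-joint arm with a two-finger parallel gripper is mounted at the origin on a cart in front of the work surface, level with it; the furniture and walls round the work are solid. World frame = base frame: x ahead of the robot, y to its left, z up, the work surface at z = 0. Lengths are in mm, angles in rad, forces in N, time in s.
With the tool pointing down it reaches from about 325 to 775 mm from the base axis. Payload 9.3 kg.
Tool frame: the origin (TCP) lies midway between the tips of the shut fingers; the grasp point (between the pads) lies 19 mm behind it; z points along the fingers, y is the line along which they close (so a half turn about z gives the same grasp; the last joint's range is limited). The gripper opens to 85 mm and grips with 20 to 120 N. Pads are 22 mm wide; open, the fingers measure 114 mm over their backs; the gripper's body (76 mm by 85 mm) begins 54 mm behind the grasp point. The pads swing forward as they close: fully open they stand 13 mm farther back than shut.
Start: joints at [-1.345, 0.259, 0.021, 1.334, 0, 1.418], TCP at [203.386, -511.009, 231.279] pointing down, gripper open.
Joint ranges: [-3.04, 3.04], [-0.91, 1.82], [-1.04, 1.36], [-1.92, 1.95], [-1.52, 1.45], [-3.14, 3.14]. Speed limits (rad/s): [2.22, 2.22, 2.79, 3.14, 3.14, 3.14].

INTERFACE

Orientations are given as a 3x3 rotation matrix whose columns are the frame's x, y, z axes.
In Python, from station import ctrl gives the robot as it stands. The module is installed in compiled form; this text tells all that it offers.
- The arm moves only by the tool servo_tool, never from a script. Its argument "plan" is one flat list of numbers, 7 for each row, row after row: the shift along the tool's x, y, z in mm, then the turn, a rotation vector about the tool's x, y, z in rad, then the gripper command: -1 is shut, 1 is fully open, values between are in proportion. A call has exactly 5 rows; each row shifts and turns the commanded pose from where the row before left it, along the tool's axes as they then stand; what a row does not reach is not made up. A row lasts 1/12 s, in which the tool goes at most 41.7 mm and 7.16 degrees, less where a joint would pass 70% of its speed; a pose out of reach is approached as far as the arm can. A call is refused whole if a number of a shift passes 41.7 or a number of a turn 0.125, either way. A call with a gripper value outside its range is refused whole. The fingers move at their own pace and stop on an object; "force" is the grip in N (left out, the last holds). Time passes only in rows, so rows that do not move let the fingers close, or fill a call up. It gives the time, the measured TCP pose, the force, the opening and the grip force at its end, in the units of the state.
- ctrl.get_obs(): the state, without advancing time (a new reading comes with each control period).
- ctrl.get_image(name): name is "scene" or "top"; returns the picture (400x640x3 uint8, red, green, blue); there is no depth.
- ctrl.calibration(name): a dict with "fx", "fy", "cx", "cy" (pixels), "distortion" ([k1, k2, p1, p2, k3] as OpenCV has them; the pictures are not rectified), "R" (3x3) and "t" (3): a world point X has camera coordinates R X + t. Camera axes: x right, y down, z forward; pixel columns grow to the right and rows downward; lengths in mm; the calibration is good to about 2 mm. A picture is of the moment at which its call begins. calibration takes no time and is no camera call.
- ctrl.sign_off(): hands the job in; it is judged then, once.
The state is a dict: "time": time; "joints": joint angles; "joint_velocities": joint speeds; "joint_torque": joint torques, N m; "ee_pos": TCP position; "tcp_rot": TCP orientation; "wrist_force": force on the tool from outside, world axes, zero at the start; "torque": the same for the moment, N m; "grip_width": finger opening in mm; "gripper_force": force on a finger pad.
Only numpy, scipy, OpenCV 4.12 (cv2) and the standard library are available. Lean on these libraries where they do the work, as an engineer would, in place of code of your own. Each camera call takes 0.05 s, during which the arm holds its last target. There are 200 camera calls.

## Working session

There is one attempt and no reset: what is moved stays moved. The work goes in short steps, Python scripts to look and compute and a tool call to move; the robot and the scene stay as the last step left them, time stands still between calls to the robot, and variables do not carry over. Pictures are saved under pics/ and viewed, at most 10 in all, crops included, and the job is handed in when it is done.

Besides the shell and the picture viewer there is one more tool, called after "Call:" in YAML: its name, and indented under it one key for each argument. servo_tool: Moves the arm, as the interface text tells. Its arguments: {"type":"object","properties":{"plan":{"type":"array","items":{"type":"number"}},"force":{"type":"number"}},"required":["plan"]}

```bash
mkdir -p pics
python3 - <<'E'
from station import ctrl
import cv2,numpy as np
for n in("scene","top"):
    im=ctrl.get_image(n); cv2.imwrite(f"pics/{n}0.png",im[:,:,::-1])
    c=ctrl.calibration(n); print(n,{k:np.round(v,3).tolist() for k,v in c.items()}, np.round(-np.array(c["R"]).T@np.array(c["t"])))
o=ctrl.get_obs();print(o)
E
```

```text
scene {'fx': 466.864, 'fy': 466.864, 'cx': 322.42, 'cy': 203.223, 'distortion': [-0.063, 0.0, 0.0, 0.0, 0.0], 'R': [[-0.831, -0.555, -0.016], [-0.285, 0.452, -0.845], [0.477, -0.698, -0.534]], 't': [481.002, 243.762, 1046.289]} [-29. 887. 773.]
top {'fx': 486.616, 'fy': 486.616, 'cx': 316.385, 'cy': 205.274, 'distortion': [-0.086, 0.0, 0.0, 0.0, 0.0], 'R': [[-0.001, -1.0, 0.01], [-0.997, -0.0, -0.073], [0.073, -0.01, -0.997]], 't': [-21.979, 614.94, 1285.639]} [ 519.   -9. 1327.]
{'time': 0.1, 'joints': array([-1.34461198e+00,  2.59131034e-01,  2.08643488e-02,  1.33366516e+00,
        1.34528479e-05,  1.41821394e+00]), 'joint_velocities': array([-1.12452185e-04, -7.55441440e-04,  2.45207323e-03,  3.50767388e-05,
       -2.59480047e-03, -2.68167052e-05]), 'joint_torque': array([ 2.73682956e-03, -5.56697023e+01,  3.45068228e+01,  1.16535809e-02,
       -1.23969385e-04,  3.14343602e-06]), 'ee_pos': array([ 203.3334275 , -510.79121644,  230.7397541 ]), 'tcp_rot': array([[ 9.29121400e-01,  3.69774751e-01, -2.41541910e-04],
       [ 3.69774783e-01, -9.29120756e-01,  1.10961256e-03],
       [ 1.85885106e-04, -1.12028088e-03, -9.99999355e-01]]), 'wrist_force': array([ 0.47461073,  1.09322757, -0.4831402 ]), 'torque': array([ 0.05098144, -0.04924259, -0.00634009]), 'gripper_force': 0.0, 'grip_width': 85.41294747679531}
```

View pics/top0.png

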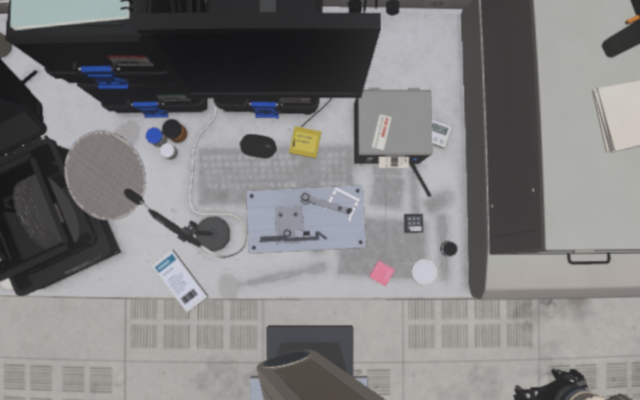

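View pics/scene0.png

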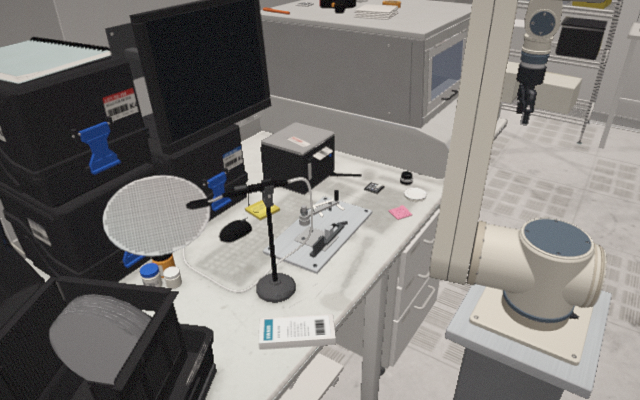

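The top view shows the fixture plate at about (248–365, 186–252), the boss at (306,197), the post near (348,210) and the nest near (345,200). The dark gel box is at (414,223), the pink look-alike at (382,272), the carrier at (425,271) and the loupe at (449,248). Next I'll look at a zoomed crop.

```bash
cat > h.py <<'E'
import cv2,numpy as np
from station import ctrl
def ray(n,uv):
    c=ctrl.calibration(n);K=np.array([[c["fx"],0,c["cx"]],[0,c["fy"],c["cy"]],[0,0,1]])
    p=cv2.undistortPoints(np.array(uv,float).reshape(-1,1,2),K,np.array(c["distortion"]))[:,0]
    R=np.array(c["R"]);t=np.array(c["t"]);d=np.c_[p,np.ones(len(p))]@R
    return -R.T@t,d
def onz(n,uv,z):
    o,d=ray(n,uv);return o+d*((z-o[2])/d[:,2])[:,None]
def proj(n,X):
    c=ctrl.calibration(n);K=np.array([[c["fx"],0,c["cx"]],[0,c["fy"],c["cy"]],[0,0,1]])
    return cv2.projectPoints(np.array(X,float).reshape(-1,1,3),cv2.Rodrigues(np.array(c["R"]))[0],np.array(c["t"]),K,np.array(c["distortion"]))[0][:,0]
E
python3 - <<'E'
from h import *
im=cv2.imread("pics/top0.png")
cv2.imwrite("pics/top0c.png",cv2.resize(im[178:278,240:373],None,fx=6,fy=6,interpolation=cv2.INTER_CUBIC)[:480])
hsv=cv2.cvtColor(im,cv2.COLOR_BGR2HSV)
# plate: bluish
for px in ([30,200],[0,0]):pass
print(hsv[245,260],hsv[240,355],hsv[260,300],hsv[245,380],hsv[217,414],im[217,414])
m=cv2.inRange(hsv,(100,25,120),(125,120,255));m[:180]=0;m[256:]=0;m[:,:240]=0;m[:,372:]=0
m=cv2.morphologyEx(m,cv2.MORPH_OPEN,np.ones((3,3)))
pts=cv2.findNonZero(m);r=cv2.minAreaRect(cv2.convexHull(pts));print(r)
P=onz("top",cv2.boxPoints(r),12);print(P.round(1),P.mean(0).round(1),np.linalg.norm(np.diff(P,axis=0),axis=1))
# gel
g=cv2.inRange(hsv,(0,0,0),(180,255,90));g[:]=g*0+g; q=np.zeros_like(g);q[208:238,398:430]=g[208:238,398:430]
q=cv2.morphologyEx(q,cv2.MORPH_CLOSE,np.ones((7,7)))
r=cv2.minAreaRect(cv2.findNonZero(q));print(r);P=onz("top",cv2.boxPoints(r),14);print(P.round(1),P.mean(0).round(1),np.linalg.norm(np.diff(P,axis=0),axis=1))
E
```

```text
[113  28 181] [111  29 182] [130   4 185] [135   4 143] [113  21 111] [111 104 102]
((305.1849365234375, 218.6059112548828), (60.22854232788086, 115.18196868896484), 87.0643310546875)
[[ 653.3  168.7   12. ]
 [ 669.5 -144.2   12. ]
 [ 506.2 -151.4   12. ]
 [ 490.4  158.9   12. ]] [579.9   8.   12. ] [313.31184506 163.48985484 310.67430686]
((413.5, 223.0), (18.0, 17.0), 90.0)
[[ 591.8 -262.9   14. ]
 [ 591.8 -309.5   14. ]
 [ 542.9 -308.7   14. ]
 [ 543.  -262.2   14. ]] [ 567.4 -285.8   14. ] [46.62074313 48.91599402 46.50412976]
```

View pics/top0c.png

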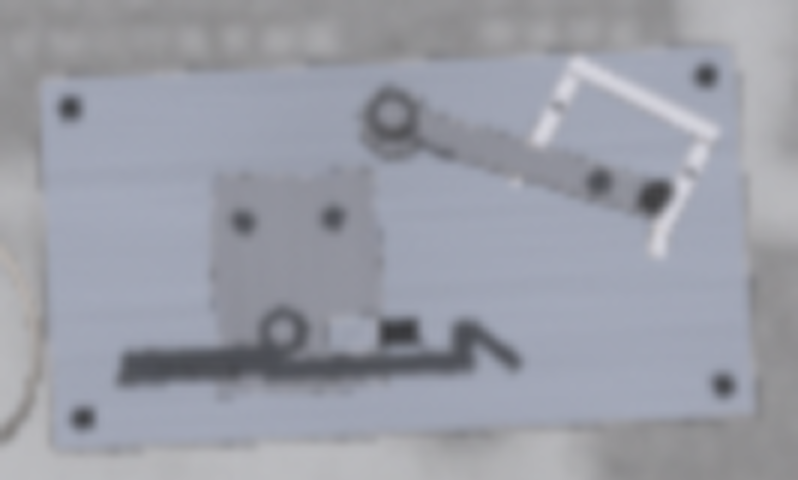

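The crop shows the plate corners at (38,78), (735,45), (755,412) and (55,450). The boss is at (392,115), the post at (655,195) and the nest's closed-wall outer corners at (577,60) and (718,132). The trigger plate is at about (120–280, 365), with the hook at (470–520, 325–365).

Run:
```python
from h import *
px=lambda a:(np.array(a,float)+.5)/6-.5+[240,178]
C=onz("top",px([(38,78),(735,45),(755,412),(55,450)]),12)
M=np.array([(85,181),(85,-137),(-85,-137),(-85,181)],float)
A,_=cv2.estimateAffinePartial2D(M,C[:,:2]);print(C.round(1),A, np.hypot(*A[:,0]),np.arctan2(A[1,0],A[0,0]))
th=np.arctan2(A[1,0],A[0,0]);R=np.array([[np.cos(th),-np.sin(th)],[np.sin(th),np.cos(th)]])
t=C[:,:2].mean(0)-R@M.mean(0);print("fix",t.round(1),th)
f=lambda p:(R@np.array(p,float)+t).round(1); inv=lambda P:((P-t)@R).round(1)
for n,z,q in(("boss",70,(392,112)),("post",74,(655,192)),("wallL",17,(577,60)),("wallR",17,(718,132)),("endL",17,(538,145)),("endR",17,(657,255)),("trigL",57,(120,365)),("hook",40,(520,362)),("hooktip",40,(462,322)),("screwTL",12,(70,108)),("screwBR",12,(723,385))):
    P=onz("top",px([q]),z)[0];print(n,P.round(1),"fix",inv(P[:2]))
print("pivot",f((55,20)))
for a in(0,1.0,1.22,1.44):
    g=np.radians(70)-a;print(a,"post",f((55-120*np.cos(g),20-120*np.sin(g))))
print("trig",f((-56,137)),"nest",f((34.8,-77.8)), "nestx", R@[-.869,.495])
im=cv2.imread("pics/top0.png")
cv2.imwrite("pics/gel.png",cv2.resize(im[195:295,360:480],None,fx=5,fy=5,interpolation=cv2.INTER_CUBIC))
s=cv2.imread("pics/scene0.png");cv2.imwrite("pics/sc.png",cv2.resize(s[160:280,255:415],None,fx=5,fy=5,interpolation=cv2.INTER_CUBIC))
```

```text
Traceback (most recent call last):
cv2.error: OpenCV(4.12.0) /io/opencv/modules/calib3d/src/ptsetreg.cpp:1108: error: (-215:Assertion failed) count >= 0 && to.checkVector(2) == count in function 'estimateAffinePartial2D'
```

```bash
cat >> h.py <<'E'
px=lambda a:(np.array(a,float)+.5)/6-.5+[240,178]
C=onz("top",px([(38,78),(735,45),(755,412),(55,450)]),12)
M=np.array([(85,181),(85,-137),(-85,-137),(-85,181)],float)
A,_=cv2.estimateAffinePartial2D(M.copy(),C[:,:2].copy())
th=np.arctan2(A[1,0],A[0,0]);R=np.array([[np.cos(th),-np.sin(th)],[np.sin(th),np.cos(th)]])
t=C[:,:2].mean(0)-R@M.mean(0)
f=lambda p:(R@np.array(p,float)+t).round(1)
inv=lambda P:((P-t)@R).round(1)
E
python3 - <<'E'
from h import *
print(C.round(1),np.hypot(*A[:,0]),"fix",t.round(1),th)
for n,z,q in(("boss",70,(392,112)),("post",74,(655,192)),("wallL",17,(577,60)),("wallR",17,(718,132)),("endL",17,(538,145)),("endR",17,(657,255)),("trigL",57,(120,365)),("hook",40,(520,362)),("hooktip",40,(462,322)),("screwTL",12,(70,108)),("screwBR",12,(723,385))):
    P=onz("top",px([q]),z)[0];print(n,P.round(1),"fix",inv(P[:2]))
print("pivot",f((55,20)))
for a in(0,1.0,1.22,1.44):
    g=np.radians(70)-a;print(a,"post",f((55-120*np.cos(g),20-120*np.sin(g))))
print("trig",f((-56,137)),"nest",f((34.8,-77.8)), "nestx", R@[-.869,.495])
im=cv2.imread("pics/top0.png")
cv2.imwrite("pics/gel.png",cv2.resize(im[195:295,360:480],None,fx=5,fy=5,interpolation=cv2.INTER_CUBIC))
E
```

```text
[[ 655.7  169.3   12. ]
 [ 670.9 -146.8   12. ]
 [ 504.8 -154.6   12. ]
 [ 487.9  160.1   12. ]] 0.9908457355000686 fix [580.9 -15. ] 0.050797111307503987
boss [634.9   8.1  70. ] fix [55.1 20.3]
post [ 600.  -105.2   74. ] fix [ 14.5 -91.1]
wallL [663.4 -74.7  17. ] fix [ 79.3 -63.8]
wallR [ 630.8 -138.2   17. ] fix [  43.6 -125.6]
endL [624.9 -57.   17. ] fix [ 41.8 -44.2]
endR [ 575.3 -110.4   17. ] fix [-10.5 -95. ]
trigL [525.8 126.3  57. ] fix [-47.9 143.9]
hook [527.2 -48.   40. ] fix [-55.3 -30.2]
hooktip [544.8 -22.4  40. ] fix [-36.5  -5.6]
screwTL [642.1 154.6  12. ] fix [ 69.7 166.3]
screwBR [ 516.9 -140.2   12. ] fix [ -70.3 -121.8]
pivot [634.8   7.8]
0 post [ 599.6 -106.9]
1.0 post [519.3 -24.5]
1.22 post [515.    1.5]
1.44 post [516.5  27.8]
trig [518.1 119. ] nest [619.6 -90.9] nestx [-0.89301284  0.45023779]
```

View pics/gel.png

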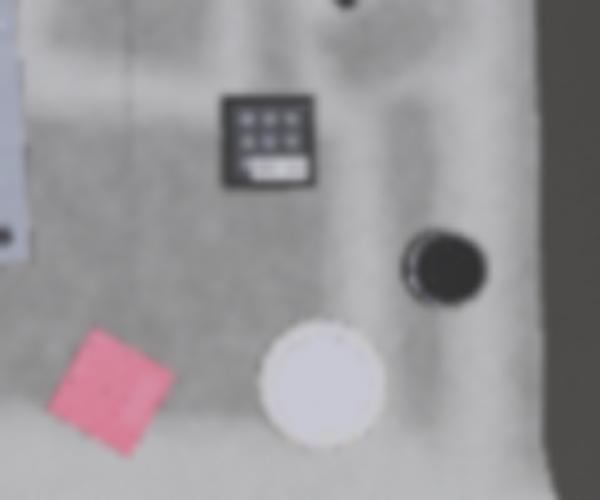

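The fixture fits the boss and post to about 1 mm: yaw 0.051, nest near (620,-91). The gel box is at (567,-286), nearly square to the world axes. I'll move to the approach pose behind the post with the fingers shut.

Call:
servo_tool:
  plan: [35.8,-14.1,7.4,0,0,0,-1,35.8,-14.1,7.4,0,0,0,-1,35.8,-14.1,7.4,0,0,0,-1,35.8,-14.1,7.4,0,0,0,-1,35.8,-14.1,7.4,0,0,0,-1]
  force: 40

```text
time: 0.52
ee_pos: [344.4, -377.8, 193.7]
tcp_rot: [[0.929, 0.369, -0.0], [0.369, -0.929, 0.0], [-0.0, -0.0, -1.0]]
wrist_force: [-0.1, -1.6, 0.0]
grip_width: 25.0
gripper_force: 0.0
```

Call:
servo_tool:
  plan: [35.8,-14.1,7.4,0,0,0,-1,35.8,-14.1,7.4,0,0,0,-1,35.8,-14.1,7.4,0,0,0,-1,35.8,-14.1,7.4,0,0,0,-1,35.8,-14.1,7.4,0,0,0,-1]

```text
time: 0.93
ee_pos: [484.9, -245.9, 156.7]
tcp_rot: [[0.929, 0.37, -0.0], [0.37, -0.929, 0.0], [-0.0, -0.0, -1.0]]
wrist_force: [0.6, -1.4, 0.1]
grip_width: -0.5
gripper_force: 0.0
```

Call:
servo_tool:
  plan: [35.8,-14.1,7.4,0,0,0,-1,35.8,-14.1,7.4,0,0,0,-1,35.8,-14.1,7.4,0,0,0,-1,35.8,-14.1,7.4,0,0,0,-1,35.8,-14.1,7.4,0,0,0,-1]

```text
time: 1.35
ee_pos: [625.1, -114.2, 119.5]
tcp_rot: [[0.929, 0.37, -0.001], [0.37, -0.929, 0.0], [-0.001, -0.0, -1.0]]
wrist_force: [-0.1, -1.1, -0.4]
grip_width: -0.3
gripper_force: 0.0
```

Call:
servo_tool:
  plan: [0,0,0,0,0,-0.123,-1,0,0,0,0,0,-0.123,-1,0,0,0,0,0,-0.123,-1,0,0,0,0,0,-0.123,-1,0,0,0,0,0,-0.123,-1]

```text
time: 1.77
ee_pos: [624.0, -115.6, 119.7]
tcp_rot: [[0.54, 0.842, -0.001], [0.842, -0.54, 0.0], [-0.0, -0.001, -1.0]]
wrist_force: [0.0, -0.4, -0.0]
grip_width: 0.1
gripper_force: 0.0
```

Call:
servo_tool:
  plan: [0,0,0,0,0,-0.123,-1,0,0,0,0,0,-0.123,-1,0,0,0,0,0,-0.123,-1,0,0,0,0,0,-0.123,-1,0,0,0,0,0,-0.123,-1]

```text
time: 2.18
ee_pos: [623.9, -115.8, 119.8]
tcp_rot: [[-0.044, 0.999, -0.001], [0.999, 0.044, 0.0], [0.0, -0.001, -1.0]]
wrist_force: [-0.0, -0.2, 0.2]
grip_width: -0.3
gripper_force: 0.0
```

Call:
servo_tool:
  plan: [0,0,0,0,0,-0.123,-1,0,0,0,0,0,-0.123,-1,0,0,0,0,0,-0.123,-1,0,0,0,0,0,-0.123,-1,0,0,0,0,0,-0.123,-1]

```text
time: 2.6
ee_pos: [623.9, -115.8, 119.8]
tcp_rot: [[-0.612, 0.791, -0.001], [0.791, 0.612, 0.0], [0.001, -0.0, -1.0]]
wrist_force: [-0.1, 0.3, 0.7]
grip_width: -0.2
gripper_force: 0.0
```

Call:
servo_tool:
  plan: [0,0,0,0,0,-0.123,-1,0,0,0,0,0,-0.123,-1,0,0,0,0,0,-0.123,-1,0,0,0,0,0,-0.123,-1,0,0,0,0,0,-0.123,-1]

```text
time: 3.02
ee_pos: [623.9, -115.9, 119.8]
tcp_rot: [[-0.956, 0.292, -0.001], [0.292, 0.956, 0.0], [0.001, 0.0, -1.0]]
wrist_force: [0.7, -0.4, -0.1]
grip_width: -0.2
gripper_force: 0.0
```

Call:
servo_tool:
  plan: [0,0,14,0,0,0,-1,0,0,14,0,0,0,-1,0,0,14,0,0,0,-1,0,0,14,0,0,0,-1,0,0,14,0,0,0,-1]

```text
time: 3.43
ee_pos: [623.8, -115.9, 49.2]
tcp_rot: [[-0.954, 0.298, -0.001], [0.298, 0.954, 0.0], [0.001, -0.0, -1.0]]
wrist_force: [0.0, 0.2, -0.6]
grip_width: -0.2
gripper_force: 0.0
```

Call:
servo_tool:
  plan: [0,0,0,0,0,0,-1,2,0,0,0,0,0,-1,2,0,0,0,0,0,-1,2,0,0,0,0,0,-1,2,0,0,0,0,0,-1]

```text
time: 3.85
ee_pos: [616.7, -113.6, 51.2]
tcp_rot: [[-0.955, 0.298, 0.001], [0.298, 0.955, -0.0], [-0.001, -0.0, -1.0]]
wrist_force: [-0.3, -0.5, -0.4]
grip_width: -0.2
gripper_force: 0.0
```

Call:
servo_tool:
  plan: [2,0,0,0,0,0.016,-1,2,-0.3,0,0,0,0.016,-1,2,-0.3,0,0,0,0.016,-1,2,-0.3,0,0,0,0.016,-1,2,-0.3,0,0,0,0.016,-1]

```text
time: 4.27
ee_pos: [607.0, -111.6, 50.9]
tcp_rot: [[-0.927, 0.375, 0.002], [0.375, 0.927, -0.001], [-0.002, 0.0, -1.0]]
wrist_force: [3.0, -1.2, 2.8]
grip_width: 0.0
gripper_force: 1.9
```

Call:
servo_tool:
  plan: [3.6,-0.5,0,0,0,0.03,-1,3.6,-0.5,0,0,0,0.03,-1,3.6,-0.5,0,0,0,0.03,-1,3.6,-0.5,0,0,0,0.03,-1,3.6,-0.5,0,0,0,0.03,-1]

```text
time: 4.68
ee_pos: [589.6, -106.3, 50.8]
tcp_rot: [[-0.86, 0.51, 0.001], [0.51, 0.86, -0.001], [-0.002, -0.0, -1.0]]
wrist_force: [3.9, -3.3, 2.9]
grip_width: -0.0
gripper_force: 2.2
```

Call:
servo_tool:
  plan: [3.6,-0.5,0,0,0,0.03,-1,3.6,-0.5,0,0,0,0.03,-1,3.6,-0.5,0,0,0,0.03,-1,3.6,-0.5,0,0,0,0.03,-1,3.6,-0.5,0,0,0,0.03,-1]

```text
time: 5.1
ee_pos: [573.2, -98.6, 50.8]
tcp_rot: [[-0.774, 0.633, 0.001], [0.633, 0.774, -0.001], [-0.002, -0.0, -1.0]]
wrist_force: [1.7, -4.3, 3.3]
grip_width: -0.3
gripper_force: 2.5
```

Call:
servo_tool:
  plan: [3.6,-0.5,0,0,0,0.03,-1,3.6,-0.5,0,0,0,0.03,-1,3.6,-0.5,0,0,0,0.03,-1,3.6,-0.5,0,0,0,0.03,-1,3.6,-0.5,0,0,0,0.03,-1]

```text
time: 5.52
ee_pos: [558.1, -88.5, 50.7]
tcp_rot: [[-0.671, 0.742, 0.001], [0.742, 0.671, -0.002], [-0.002, -0.001, -1.0]]
wrist_force: [2.1, -6.6, 3.1]
grip_width: -0.3
gripper_force: 2.8
```

```bash
cat > st.py <<'E'
from h import *
def st():
    o=ctrl.get_obs();p=o["ee_pos"];x=o["tcp_rot"][:2,0]
    piv=f((55,20));v=p[:2]-piv
    # contact line: post centre = tcp + d*x ; solve |v+d x|=120
    b=v@x;d=-b+np.sqrt(b*b-v@v+120**2)
    out=[]
    q=v+18*x;  a=np.radians(252.9)-np.arctan2(q[1],q[0])%(2*np.pi)
    print("t",o["time"],"post@18:",(q+piv).round(1),"r",np.hypot(*q).round(1),"angle",round(a,3),"d120",d.round(1),"yawx",np.arctan2(x[1],x[0]).round(3),"F",o["wrist_force"].round(1),"j",o["joints"].round(2),"z",p[2].round(1))
st()
E
python3 st.py
```

```text
t 5.5167 post@18: [546.  -75.2] r 121.5 angle 0.521 d120 nan yawx 2.306 F [ 2.1 -6.6  3.1] j [-0.3   0.39 -0.26  0.91 -0.    0.53] z 50.7st.py:6: RuntimeWarning: invalid value encountered in sqrt
  b=v@x;d=-b+np.sqrt(b*b-v@v+120**2)
```

Call:
servo_tool:
  plan: [3.6,-0.5,0,0,0,0.03,-1,3.6,-0.5,0,0,0,0.03,-1,3.6,-0.5,0,0,0,0.03,-1,3.6,-0.5,0,0,0,0.03,-1,3.6,-0.5,0,0,0,0.03,-1]

```text
time: 5.93
ee_pos: [544.6, -76.2, 50.7]
tcp_rot: [[-0.552, 0.834, 0.0], [0.834, 0.552, -0.002], [-0.002, -0.001, -1.0]]
wrist_force: [0.6, -7.5, 4.3]
grip_width: -0.2
gripper_force: 3.1
```

Call:
servo_tool:
  plan: [3.6,-0.5,0,0,0,0.03,-1,3.6,-0.5,0,0,0,0.03,-1,3.6,-0.5,0,0,0,0.03,-1,3.6,-0.5,0,0,0,0.03,-1,3.6,-0.5,0,0,0,0.03,-1]

```text
time: 6.35
ee_pos: [533.1, -62.0, 50.6]
tcp_rot: [[-0.421, 0.907, -0.001], [0.907, 0.421, -0.003], [-0.002, -0.002, -1.0]]
wrist_force: [0.1, -7.2, 4.2]
grip_width: 0.1
gripper_force: 3.3
```

Call:
servo_tool:
  plan: [1.2,-0.2,0,0,0,0.01,-1,1.2,-0.2,0,0,0,0.01,-1,1.2,-0.2,0,0,0,0.01,-1,1.2,-0.2,0,0,0,0.01,-1,1.2,-0.2,0,0,0,0.01,-1]

```text
time: 6.77
ee_pos: [529.9, -57.1, 50.6]
tcp_rot: [[-0.376, 0.927, -0.0], [0.927, 0.376, -0.003], [-0.002, -0.002, -1.0]]
wrist_force: [-0.2, -8.1, 4.1]
grip_width: -0.1
gripper_force: 3.8
```

Call:
servo_tool:
  plan: [1.2,-0.2,0,0,0,0.01,-1,1.2,-0.2,0,0,0,0.01,-1,1.2,-0.2,0,0,0,0.01,-1,1.2,-0.2,0,0,0,0.01,-1,1.2,-0.2,0,0,0,0.01,-1]

```text
time: 7.18
ee_pos: [526.7, -51.8, 50.6]
tcp_rot: [[-0.329, 0.944, -0.001], [0.944, 0.329, -0.003], [-0.002, -0.001, -1.0]]
wrist_force: [-1.2, -7.9, 4.5]
grip_width: 0.1
gripper_force: 3.5
```

```bash
python3 st.py 2>/dev/null
```

```text
t 7.1833 post@18: [520.8 -34.8] r 121.7 angle 0.915 d120 nan yawx 1.906 F [-1.2 -7.9  4.5] j [-0.26  0.34 -0.35  0.88 -0.    0.98] z 50.6
```

Now slowly, about 10 mm/s, watching the force.

Call:
servo_tool:
  plan: [0.8,-0.1,0,0,0,0.007,-1,0.8,-0.1,0,0,0,0.007,-1,0.8,-0.1,0,0,0,0.007,-1,0.8,-0.1,0,0,0,0.007,-1,0.8,-0.1,0,0,0,0.007,-1]

```text
time: 7.6
ee_pos: [524.8, -48.1, 50.5]
tcp_rot: [[-0.296, 0.955, -0.001], [0.955, 0.296, -0.003], [-0.002, -0.002, -1.0]]
wrist_force: [-1.9, -8.5, 3.2]
grip_width: 0.3
gripper_force: 3.6
```

Call:
servo_tool:
  plan: [0.8,-0.1,0,0,0,0.007,-1,0.8,-0.1,0,0,0,0.007,-1,0.8,-0.1,0,0,0,0.007,-1,0.8,-0.1,0,0,0,0.007,-1,0.8,-0.1,0,0,0,0.007,-1]

```text
time: 8.02
ee_pos: [522.9, -44.5, 50.4]
tcp_rot: [[-0.263, 0.965, -0.001], [0.965, 0.263, -0.003], [-0.002, -0.002, -1.0]]
wrist_force: [-2.0, -8.5, 4.0]
grip_width: 0.1
gripper_force: 3.6
```

Call:
servo_tool:
  plan: [0.7,-0.1,0,0,0,0.006,-1,0.7,-0.1,0,0,0,0.006,-1,0.7,-0.1,0,0,0,0.006,-1,0.7,-0.1,0,0,0,0.006,-1,0.7,-0.1,0,0,0,0.006,-1]

```text
time: 8.43
ee_pos: [521.5, -41.2, 50.4]
tcp_rot: [[-0.234, 0.972, -0.002], [0.972, 0.234, -0.003], [-0.002, -0.002, -1.0]]
wrist_force: [-2.2, -8.4, 4.1]
grip_width: -0.0
gripper_force: 3.6
```

Call:
servo_tool:
  plan: [0.7,-0.1,0,0,0,0.006,-1,0.7,-0.1,0,0,0,0.006,-1,0.7,-0.1,0,0,0,0.006,-1,0.7,-0.1,0,0,0,0.006,-1,0.7,-0.1,0,0,0,0.006,-1]

```text
time: 8.85
ee_pos: [520.1, -37.8, 50.3]
tcp_rot: [[-0.204, 0.979, -0.002], [0.979, 0.204, -0.002], [-0.002, -0.002, -1.0]]
wrist_force: [-1.9, -7.7, 4.0]
grip_width: 0.1
gripper_force: 3.5
```

Call:
servo_tool:
  plan: [0.7,-0.1,0,0,0,0.006,-1,0.7,-0.1,0,0,0,0.006,-1,0.7,-0.1,0,0,0,0.006,-1,0.7,-0.1,0,0,0,0.006,-1,0.7,-0.1,0,0,0,0.006,-1]

```text
time: 9.27
ee_pos: [518.9, -34.5, 50.3]
tcp_rot: [[-0.175, 0.985, -0.002], [0.985, 0.175, -0.003], [-0.002, -0.002, -1.0]]
wrist_force: [-2.6, -7.9, 3.7]
grip_width: 0.3
gripper_force: 4.2
```

Call:
servo_tool:
  plan: [0.7,-0.1,0,0,0,0.006,-1,0.7,-0.1,0,0,0,0.006,-1,0.7,-0.1,0,0,0,0.006,-1,0.7,-0.1,0,0,0,0.006,-1,0.7,-0.1,0,0,0,0.006,-1]

```text
time: 9.68
ee_pos: [517.9, -32.2, 50.4]
tcp_rot: [[-0.145, 0.989, -0.002], [0.989, 0.145, -0.005], [-0.004, -0.002, -1.0]]
wrist_force: [-2.3, -14.8, 2.8]
grip_width: 0.1
gripper_force: 7.1
```

Call:
servo_tool:
  plan: [-0.8,0,0,0,0,0,-1,-0.8,0,0,0,0,0,-1,-0.8,0,0,0,0,0,-1,-0.8,0,0,0,0,0,-1,-0.8,0,0,0,0,0,-1]

```text
time: 10.1
ee_pos: [518.7, -35.2, 50.3]
tcp_rot: [[-0.146, 0.989, -0.001], [0.989, 0.146, -0.002], [-0.002, -0.002, -1.0]]
wrist_force: [-1.4, -7.6, 2.6]
grip_width: 0.1
gripper_force: 3.4
```

Call:
servo_tool:
  plan: [-0.5,0,0,0,0,0,-1,-0.5,0,0,0,0,0,-1,-0.5,0,0,0,0,0,-1,-0.5,0,0,0,0,0,-1,0,0,0,0,0,0,-1]

```text
time: 10.52
ee_pos: [519.2, -36.1, 50.2]
tcp_rot: [[-0.147, 0.989, -0.001], [0.989, 0.147, -0.0], [-0.0, -0.001, -1.0]]
wrist_force: [-2.3, -3.5, 2.5]
grip_width: -0.2
gripper_force: 1.9
```

Force is dropping: it is caught at the sear. I'll ease off the rest of the way.

Call:
servo_tool:
  plan: [-0.8,0,0,0,0,0,-1,-0.8,0,0,0,0,0,-1,-0.8,0,0,0,0,0,-1,-0.8,0,0,0,0,0,-1,-0.8,0,0,0,0,0,-1]

```text
time: 10.93
ee_pos: [520.4, -39.8, 50.2]
tcp_rot: [[-0.148, 0.989, -0.0], [0.989, 0.148, 0.0], [0.0, -0.0, -1.0]]
wrist_force: [0.1, -0.3, 0.4]
grip_width: -0.1
gripper_force: 0.0
```

Call:
servo_tool:
  plan: [-15,0,0,0,0,0.03,-1,-10,0,-20,0,0,0.03,-1,0,0,-20,0,0,0.03,-1,0,0,-20,0,0,0.03,-1,0,0,-20,0,0,0.03,-1]

```text
time: 11.35
ee_pos: [523.6, -64.8, 131.0]
tcp_rot: [[0.004, 1.0, -0.0], [1.0, -0.004, 0.0], [0.0, -0.0, -1.0]]
wrist_force: [-0.6, 0.6, -0.2]
grip_width: -0.3
gripper_force: 0.0
```

Call:
servo_tool:
  plan: [-39,8.6,8,0,0,0,1,-39,8.6,8,0,0,0,1,-39,8.6,8,0,0,0,1,-39,8.6,8,0,0,0,1,-39,8.6,8,0,0,0,1]

```text
time: 11.77
ee_pos: [566.6, -261.6, 90.0]
tcp_rot: [[0.002, 1.0, 0.0], [1.0, -0.002, 0.0], [0.0, 0.0, -1.0]]
wrist_force: [0.4, -0.4, -0.6]
grip_width: 60.6
gripper_force: 0.0
```

Run:
```python
from h import *
im=ctrl.get_image("top")[:,:,::-1]
cv2.imwrite("pics/top1.png",cv2.resize(im[178:258,240:373],None,fx=6,fy=6,interpolation=cv2.INTER_CUBIC))
o=ctrl.get_obs();print(o["time"],o["ee_pos"].round(1),o["tcp_rot"].round(3),o["grip_width"],o["joints"].round(2))
```

```text
11.8167 [ 567.5 -268.2   87.8] [[ 0.006  1.     0.   ]
 [ 1.    -0.006 -0.002]
 [-0.002  0.    -1.   ]] 67.80234987518911 [-0.57  0.46 -0.05  1.06 -0.    1.  ]
```

View pics/top1.png

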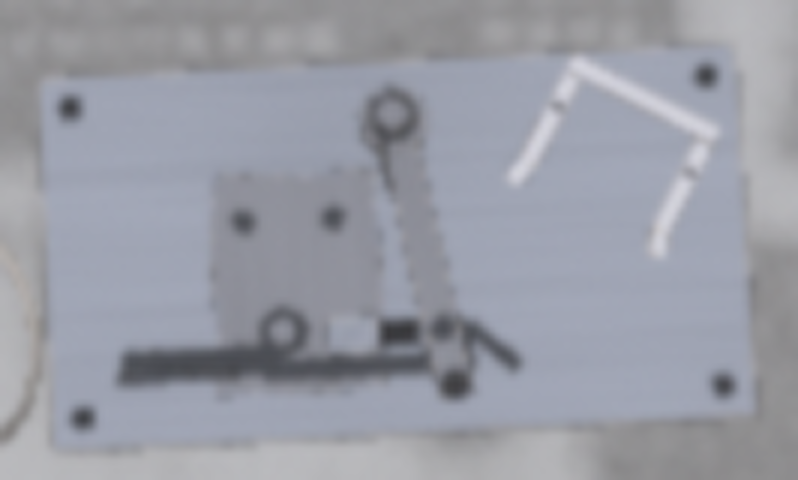

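The picture shows the arm held back, with the post at (455,383) and the pin behind the hook. The nest is fully clear, with walls from (578,60) and (718,132) to open ends at (514,182) and (657,253).

Call:
servo_tool:
  plan: [-11,0,22,0,0,0,1,-11,0,22,0,0,0,1,0,0,0,0,0,0,1,0,0,0,0,0,0,1,0,0,0,0,0,0,1]

```text
time: 12.23
ee_pos: [566.6, -281.3, 47.2]
tcp_rot: [[0.002, 1.0, 0.0], [1.0, -0.002, 0.0], [0.0, 0.0, -1.0]]
wrist_force: [0.6, -0.1, 0.6]
grip_width: 85.4
gripper_force: 0.0
```

Run:
```python
from h import *
o=ctrl.get_obs();print(o["time"],o["ee_pos"].round(1),o["grip_width"])
q=onz("top",px([(578,61),(718,133),(514,182),(657,253)]),17)[:,:2]
n=np.array(f((34.8,-77.8)));X=R@[-.869,.495];Y=np.array([-X[1],X[0]])
for p in q: print(p.round(1),"nest-frame",((p-n)@X).round(1),((p-n)@Y).round(1))
print(n,np.degrees(np.arctan2(X[1],X[0])))
# box centre by dark mask is as in first pic
g=onz("top",[((268.5)/5-.5+360,(141.5)/5-.5+195)],14);print(g)
```

```text
12.2333 [ 566.6 -281.3   47.2] 85.42380853540728
[663.  -75.1] nest-frame -31.6 -33.6
[ 630.4 -138.2] nest-frame -30.9 37.4
[608.2 -46.1] nest-frame 30.3 -34.9
[ 576.2 -110.4] nest-frame 30.0 36.9
[619.6 -90.9] 153.2437448824298
[[ 567.90525066 -284.98346342   14.        ]]
```

Call:
servo_tool:
  plan: [-4,1,12,0,0,0,1,0,0,12,0,0,0,1,0,0,12,0,0,0,1,0,0,9,0,0,0,1,0,0,0,0,0,0,1]

```text
time: 12.65
ee_pos: [566.8, -284.9, -0.2]
tcp_rot: [[0.001, 1.0, -0.002], [1.0, -0.001, 0.001], [0.001, -0.002, -1.0]]
wrist_force: [-0.2, 1.3, -0.6]
grip_width: 85.3
gripper_force: 0.0
```

Call:
servo_tool:
  plan: [0,0.5,0,0,0,0,-1,0,0,0,0,0,0,-1,0,0,0,0,0,0,-1,0,0,0,0,0,0,-1,0,0,0,0,0,0,-1]
  force: 30

```text
time: 13.07
ee_pos: [568.4, -286.0, 2.4]
tcp_rot: [[0.002, 1.0, 0.002], [1.0, -0.002, -0.001], [-0.001, 0.002, -1.0]]
wrist_force: [-0.3, 1.6, 7.0]
grip_width: 51.0
gripper_force: 31.9
```

Call:
servo_tool:
  plan: [0,0,0,0,0,0,-1,0,0,-10,0,0,0,-1,0,0,-15,0,0,0,-1,0,0,-25,0,0,0,-1,0,0,0,0,0,0,-1]

```text
time: 13.48
ee_pos: [569.5, -286.9, 56.2]
tcp_rot: [[0.002, 1.0, 0.005], [1.0, -0.002, -0.003], [-0.003, 0.005, -1.0]]
wrist_force: [1.1, 0.1, 0.3]
grip_width: 51.2
gripper_force: 31.6
```

Run:
```python
from h import *
o=ctrl.get_obs();p=o["ee_pos"];print(o["time"],p.round(1),o["wrist_force"].round(1),o["grip_width"])
im=ctrl.get_image("scene")[:,:,::-1]
u=proj("scene",[p])[0];print(u, proj("scene",[p+[0,0,20]]))
x,y=np.clip(u.astype(int)-[40,38],0,None);print(x,y)
cv2.imwrite("pics/s1.png",cv2.resize(im[y:y+60,x:x+80],None,fx=10,fy=10,interpolation=cv2.INTER_CUBIC))
```

```text
13.4833 [ 569.5 -286.9   56.2] [1.1 0.1 0.3] 51.20845741540406
[374.40628018 173.15893718] [[374.67407705 167.60949665]]
334 135
```

View pics/s1.png

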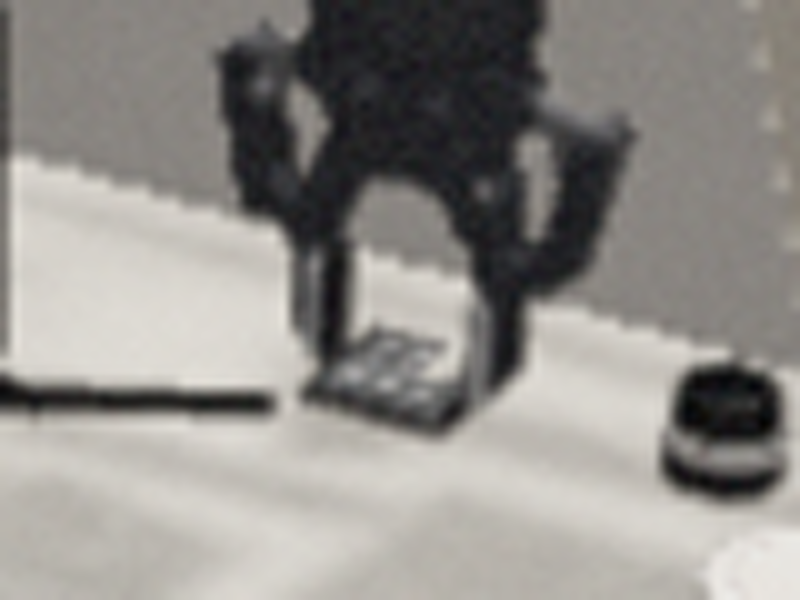

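The box hangs level between the fingertips and is held near its top, with its front edge from (305,395) to (440,435) in the crop. Now to carry it over the nest.

Call:
servo_tool:
  plan: [39,9.4,-2,0,0,0,-1,39,9.4,-2,0,0,0,-1,39,9.4,-2,0,0,0,-1,39,9.4,-2,0,0,0,-1,39,9.4,-2,0,0,0,-1]

```text
time: 13.95
ee_pos: [615.0, -89.1, 61.0]
tcp_rot: [[0.003, 1.0, -0.001], [1.0, -0.003, 0.0], [0.0, -0.001, -1.0]]
wrist_force: [0.4, -0.7, -0.6]
grip_width: 50.5
gripper_force: 31.5
```

Call:
servo_tool:
  plan: [0,0,0,0,0,0.093,-1,0,0,0,0,0,0.093,-1,0,0,0,0,0,0.093,-1,0,0,0,0,0,0.093,-1,0,0,0,0,0,0.093,-1]

```text
time: 14.37
ee_pos: [614.8, -90.5, 60.8]
tcp_rot: [[0.454, 0.891, -0.001], [0.891, -0.454, 0.0], [-0.0, -0.001, -1.0]]
wrist_force: [-0.6, -0.2, -0.8]
grip_width: 51.3
gripper_force: 31.6
```

Call:
servo_tool:
  plan: [0,0,8,0,0,0,-1,0,0,8,0,0,0,-1,0,0,8,0,0,0,-1,0,0,0,0,0,0,-1,0,0,0,0,0,0,-1]

```text
time: 14.78
ee_pos: [614.6, -90.8, 36.2]
tcp_rot: [[0.449, 0.893, -0.002], [0.893, -0.449, 0.001], [-0.0, -0.002, -1.0]]
wrist_force: [-0.7, 0.8, 0.0]
grip_width: 50.6
gripper_force: 31.5
```

Run:
```python
from h import *
o=ctrl.get_obs();p=o["ee_pos"];r=o["tcp_rot"];print(o["time"],p.round(1),r.round(3).tolist(),o["wrist_force"].round(1),o["grip_width"],np.degrees(np.arctan2(r[1,0],r[0,0])))
print("tool shift",(np.array([615.9,-91.5,p[2]])-p)@r)
im=ctrl.get_image("top")[:,:,::-1]
cv2.imwrite("pics/t2.png",cv2.resize(im[178:258,300:400],None,fx=8,fy=7,interpolation=cv2.INTER_CUBIC))
```

```text
14.7833 [614.6 -90.8  36.2] [[0.449, 0.893, -0.002], [0.893, -0.449, 0.001], [-0.0, -0.002, -1.0]] [-0.7  0.8  0. ] 50.57084998981085 63.31218701448431
tool shift [-0.08296835  1.47621062 -0.00282605]
```

Call:
servo_tool:
  plan: [0,1.5,6,0,0,0,-1,0,0,6,0,0,0,-1,0,0,5,0,0,0,-1,0,0,2,0,0,0,-1,0,0,0,0,0,0,-1]

```text
time: 15.25
ee_pos: [616.1, -91.4, 17.5]
tcp_rot: [[0.45, 0.893, -0.001], [0.893, -0.45, 0.0], [-0.0, -0.001, -1.0]]
wrist_force: [0.3, 0.3, -1.0]
grip_width: 51.2
gripper_force: 31.6
```

Call:
servo_tool:
  plan: [0,0,1,0,0,0,-1,0,0,1,0,0,0,-1,0,0,0.5,0,0,0,-1,0,0,0,0,0,0,-1,0,0,0,0,0,0,-1]

```text
time: 15.67
ee_pos: [616.6, -91.5, 15.9]
tcp_rot: [[0.45, 0.893, 0.0], [0.893, -0.45, -0.0], [0.0, 0.0, -1.0]]
wrist_force: [-0.7, 0.7, -0.3]
grip_width: 50.8
gripper_force: 31.6
```

Call:
servo_tool:
  plan: [0,0,0.6,0,0,0,-1,0,0,0.6,0,0,0,-1,0,0,0.5,0,0,0,-1,0,0,0,0,0,0,-1,0,0,0,0,0,0,-1]

```text
time: 16.08
ee_pos: [616.6, -91.6, 14.4]
tcp_rot: [[0.45, 0.893, 0.0], [0.893, -0.45, -0.0], [0.0, 0.0, -1.0]]
wrist_force: [-1.2, 0.8, 3.8]
grip_width: 50.8
gripper_force: 32.0
```

Touchdown came exactly at the height of the nest floor. Releasing and lifting.

Call:
servo_tool:
  plan: [0,0,-0.5,0,0,0,0.6,0,0,0,0,0,0,0.6,0,0,0,0,0,0,0.6,0,0,0,0,0,0,0.6,0,0,-3,0,0,0,0.6]

```text
time: 16.5
ee_pos: [616.2, -91.5, 17.1]
tcp_rot: [[0.45, 0.893, -0.001], [0.893, -0.45, 0.0], [-0.0, -0.001, -1.0]]
wrist_force: [-0.5, 0.2, -1.2]
grip_width: 68.4
gripper_force: 0.0
```

Call:
servo_tool:
  plan: [0,0,-10,0,0,0,0.6,0,0,-20,0,0,0,0.6,0,0,-30,0,0,0,0.6,0,0,-30,0,0,0,0.6,0,0,-30,0,0,0,0.6]

```text
time: 16.92
ee_pos: [616.4, -91.5, 139.8]
tcp_rot: [[0.45, 0.893, 0.0], [0.893, -0.45, -0.0], [0.0, 0.0, -1.0]]
wrist_force: [0.4, -0.6, 0.3]
grip_width: 68.7
gripper_force: 0.0
```

Call:
servo_tool:
  plan: [20,-34,0,0,0,0,-1,20,-34,0,0,0,0,-1,20,-34,0,0,0,0,-1,20,-34,0,0,0,0,-1,20,-34,0,0,0,0,-1]
  force: 60

```text
time: 17.33
ee_pos: [508.7, 75.4, 138.6]
tcp_rot: [[0.451, 0.893, 0.001], [0.893, -0.451, 0.0], [0.001, 0.001, -1.0]]
wrist_force: [0.6, 1.4, 0.8]
grip_width: 8.1
gripper_force: 0.0
```

Call:
servo_tool:
  plan: [13,-20,0,0,0,0,-1,13,-20,0,0,0,0,-1,0,0,0,0,0,-0.12,-1,0,0,0,0,0,-0.12,-1,0,0,0,0,0,-0.12,-1]

```text
time: 17.75
ee_pos: [485.6, 116.2, 138.7]
tcp_rot: [[0.1, 0.995, 0.001], [0.995, -0.1, 0.0], [0.0, 0.001, -1.0]]
wrist_force: [-0.0, 0.2, -0.4]
grip_width: -0.0
gripper_force: 0.0
```

Call:
servo_tool:
  plan: [0,0,0,0,0,-0.08,-1,0,0,0,0,0,-0.08,-1,0,0,0,0,0,0,-1,0,0,0,0,0,0,-1,0,0,0,0,0,0,-1]

```text
time: 18.17
ee_pos: [485.8, 115.5, 138.0]
tcp_rot: [[-0.05, 0.999, 0.001], [0.999, 0.05, -0.0], [-0.0, 0.001, -1.0]]
wrist_force: [0.2, 0.1, -0.9]
grip_width: -0.0
gripper_force: 0.0
```

Run:
```python
from h import *
o=ctrl.get_obs();p=o["ee_pos"];r=o["tcp_rot"];print(o["time"],p.round(1),o["wrist_force"].round(1),o["grip_width"],np.degrees(np.arctan2(r[1,1],r[0,1])),o["joints"].round(2))
print("shift to (487,118.5)",(np.array([487,118.5,38])-p)@r)
im=ctrl.get_image("top")[:,:,::-1]
cv2.imwrite("pics/t3.png",cv2.resize(im[178:258,240:373],None,fx=6,fy=6,interpolation=cv2.INTER_CUBIC))
```

```text
18.1667 [485.8 115.5 138. ] [ 0.2  0.1 -0.9] -0.017189296000178877 2.8837311894047453 [ 0.07  0.22 -0.28  1.07 -0.    1.59]
shift to (487,118.5) [  2.9590012    1.25136005 100.01980462]
```

View pics/t3.png

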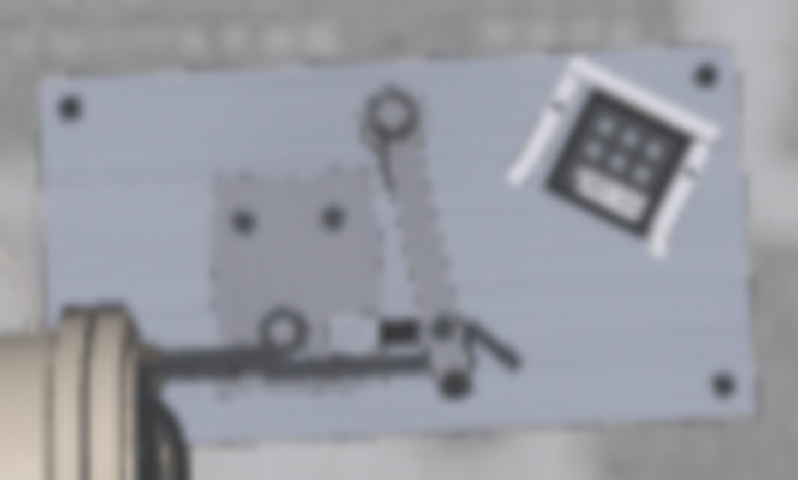

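The box lies flat in the nest, between walls at (575,60)–(657,253) in the crop, close to the right wall but inside it. The arm is still cocked. I'll go down in front of the trigger plate and press.

Call:
servo_tool:
  plan: [3,0,20,0,0,0,-1,0,0,20,0,0,0,-1,0,0,20,0,0,0,-1,0,0,20,0,0,0,-1,0,0,20,0,0,0,-1]

```text
time: 18.63
ee_pos: [485.6, 118.5, 36.9]
tcp_rot: [[-0.051, 0.999, 0.0], [0.999, 0.051, 0.0], [0.0, 0.0, -1.0]]
wrist_force: [-0.5, 0.1, -0.5]
grip_width: -0.2
gripper_force: 0.0
```

Call:
servo_tool:
  plan: [0,2.4,0,0,0,0,-1,0,2.4,0,0,0,0,-1,0,2.4,0,0,0,0,-1,0,2.4,0,0,0,0,-1,0,2.4,0,0,0,0,-1]

```text
time: 19.05
ee_pos: [498.7, 119.2, 38.8]
tcp_rot: [[-0.053, 0.999, 0.002], [0.999, 0.053, 0.0], [0.0, 0.002, -1.0]]
wrist_force: [0.7, 0.3, -0.3]
grip_width: 0.1
gripper_force: 0.0
```

Call:
servo_tool:
  plan: [0,1.2,0,0,0,0,-1,0,1.2,0,0,0,0,-1,0,1.2,0,0,0,0,-1,0,1.2,0,0,0,0,-1,0,1.2,0,0,0,0,-1]

```text
time: 19.47
ee_pos: [503.4, 119.5, 37.6]
tcp_rot: [[-0.053, 0.999, -0.001], [0.999, 0.053, 0.0], [0.0, -0.001, -1.0]]
wrist_force: [-4.6, 0.6, 2.2]
grip_width: 0.1
gripper_force: 2.6
```

Call:
servo_tool:
  plan: [0,1.2,0,0,0,0,-1,0,1.2,0,0,0,0,-1,0,1.2,0,0,0,0,-1,0,1.2,0,0,0,0,-1,0,1.2,0,0,0,0,-1]

```text
time: 19.88
ee_pos: [509.4, 119.9, 37.5]
tcp_rot: [[-0.053, 0.999, -0.0], [0.999, 0.053, 0.0], [0.0, -0.0, -1.0]]
wrist_force: [-0.6, 0.9, 0.2]
grip_width: 0.3
gripper_force: 0.6
```

Run:
```python
from h import *
im=ctrl.get_image("top")[:,:,::-1]
cv2.imwrite("pics/t4.png",cv2.resize(im[178:258,240:373],None,fx=6,fy=6,interpolation=cv2.INTER_CUBIC))
```

```text
(no output)
```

View pics/t4.png

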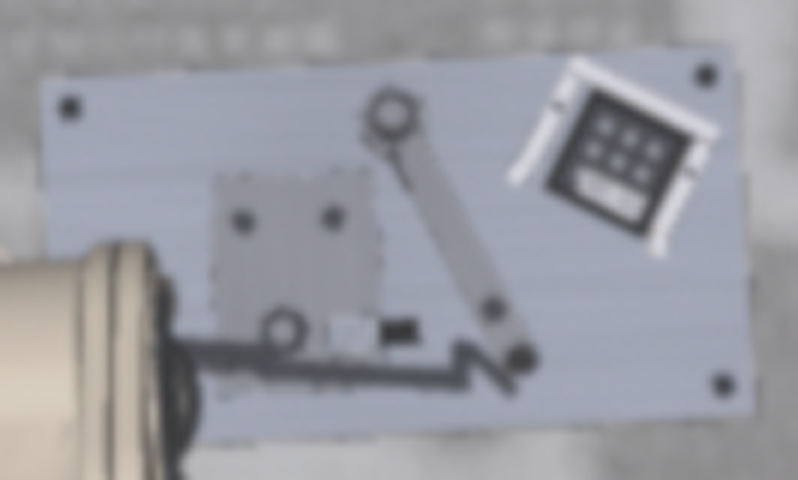

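The picture catches the arm mid-swing, with the post at (520,358): it has been released. I'll back off and lift clear.

Call:
servo_tool:
  plan: [0,-6,0,0,0,0,-1,0,-8,0,0,0,0,-1,0,-8,0,0,0,0,-1,0,-8,0,0,0,0,-1,0,0,0,0,0,0,-1]

```text
time: 20.35
ee_pos: [477.5, 118.2, 37.6]
tcp_rot: [[-0.053, 0.999, -0.001], [0.999, 0.053, -0.0], [-0.0, -0.001, -1.0]]
wrist_force: [-0.7, -0.2, -0.2]
grip_width: 0.2
gripper_force: 0.0
```

Call:
servo_tool:
  plan: [0,0,-15,0,0,0,-1,0,0,-25,0,0,0,-1,0,0,-25,0,0,0,-1,0,0,-15,0,0,0,-1,0,0,0,0,0,0,-1]

```text
time: 20.77
ee_pos: [481.3, 118.3, 120.9]
tcp_rot: [[-0.053, 0.999, 0.006], [0.999, 0.053, 0.0], [0.0, 0.006, -1.0]]
wrist_force: [-1.1, -0.3, -0.1]
grip_width: 0.3
gripper_force: 0.0
```

Run:
```python
from h import *
im=ctrl.get_image("top")[:,:,::-1]
cv2.imwrite("pics/t5.png",cv2.resize(im[178:258,240:373],None,fx=6,fy=6,interpolation=cv2.INTER_CUBIC))
```

```text
(no output)
```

View pics/t5.png

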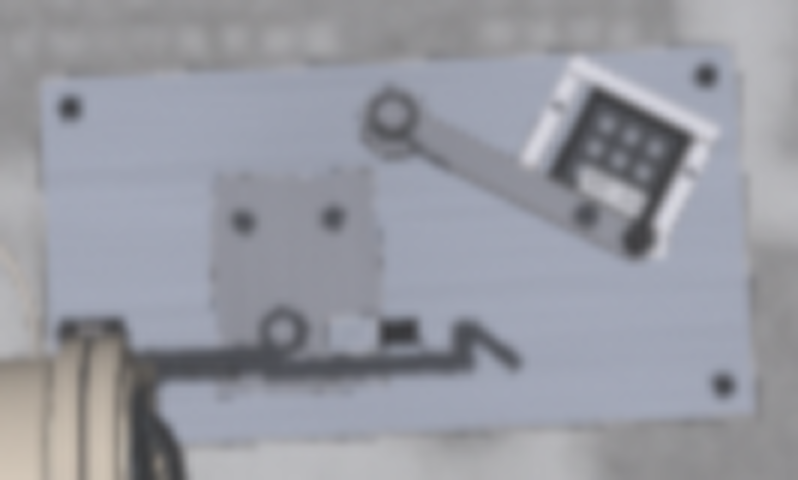

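The arm now lies against the box, with the post at (635,240) and the trigger sprung back. A quick check of the angle before handing in.

Run:
```python
from h import *
P=inv(onz("top",px([(637,238)]),74)[0,:2])-np.array([55,20]);a=np.radians(70)-np.arctan2(-P[1],-P[0]);print("r",np.hypot(*P),"angle",a)
n=np.array([619.,-92.1]);X=R@[-.869,.495];Y=np.array([-X[1],X[0]])
for p in onz("top",px([(596,90),(694,139),(548,187),(646,238)]),26)[:,:2]: print(((p-n)@X).round(1),((p-n)@Y).round(1))
```

```text
r 118.5466153038542 angle 0.1806480403621864
-22.5 -21.9
-22.6 27.2
26.2 -21.6
26.9 27.8
```

```bash
python3 -c "
from station import ctrl
print(ctrl.sign_off())"
```

```text
the job is handed in; nothing more can be done
None
```

The job is handed in at about 21 s of the 72 s allowed: the sear caught the arm, the gel box went into the nest, and pressing the trigger snapped the arm onto it (about 0.18 rad, box measured about 2 mm along and 3 mm across from the nest's middle, trigger sprung back); the sign-off gave no verdict.

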